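Load the egg rack and hold it up for the pot

ROBOT

A 6-joint arm with a two-finger parallel gripper is mounted at the origin on the work surface. World frame = base frame: x ahead of the robot, y to its left, z up, the work surface at z = 0. Lengths are in mm, angles in rad, forces in N, time in s.
With the tool pointing down it reaches from about 325 to 875 mm from the base axis. Payload 4.4 kg.
Tool frame: the origin (TCP) lies on the centre line of the jaws, within the pads' length; the fingertips stand ahead of it and the grasp point (between the pads) lies 6 mm ahead of it (ctrl.tcp_to_tips is the z of the fingertips in the tool frame, in mm); z points along the fingers, y is the direction in which the jaws open and shut (so a half turn about z gives the same grasp; the last joint's range is limited). The gripper opens to 85 mm and grips with 20 to 120 N. Pads are 22 mm wide; open, the fingers measure 114 mm over their backs; the gripper's body (76 mm by 85 mm) begins 54 mm behind the grasp point. The pads swing forward as they close: fully open they stand 13 mm farther back than shut.
Start: joints at [-1.446, 0.207, 1.542, -0, 1.393, -0.15], TCP at [156.016, -553.432, 256.282] pointing down, gripper open.
Joint ranges: [-2.73, 2.73], [-0.86, 2.22], [0.23, 2.46], [-1.11, 4.25], [0.08, 2.63], [-2.82, 2.82]. Speed limits (rad/s): [2.79, 2.79, 3.14, 3.14, 3.14, 3.14].

INTERFACE

Orientations are given as a 3x3 rotation matrix whose columns are the frame's x, y, z axes.
In Python, from plant import ctrl, sensors, optics gives the robot as it stands. Calls block until the motion is done:
- ctrl.move_ptp(position, orientation): joint-space move of the TCP to a pose.
- ctrl.move_l(position, rot=None, vel=150, threshold=None): straight line of the TCP; rot=None keeps the orientation; vel is the mean speed in mm/s. With threshold (N) it stops when the force on the tool has changed by that much, and returns True; else False.
- ctrl.set_joints(angles): joint-space move.
- ctrl.gripper_to(opening, force=None): finger opening in mm; force is the grip in N (None keeps the last); returns when the fingers have stopped.
- ctrl.hold(seconds).
- ctrl.solve_ik(position, orientation): joint angles nearest the present ones, or None.
- sensors.read_state(): the state.
- optics.grab_frame(name): name is "side" or "top" or "wrist"; returns (picture, depth): 480x640x3 uint8, red, green, blue; 480x640 float32, mm along the optical axis (not along the pixel's ray), 0 where there is no reading.
- optics.camera_params(name): a dict with "mtx" (3x3 intrinsics, pixels), "k1" (the pictures are not rectified: a ray, as slopes to the right and down, at radius r is drawn at 1 + k1 r^2 times it, then the intrinsics apply), "R" (3x3) and "t" (3): a world point X has camera coordinates R X + t; the wrist camera has in their place "T_tool_cam" (4x4, takes a point from camera to tool coordinates, whose origin is the TCP and whose axes are the flange's). Camera axes: x right, y down, z forward; pixel columns grow to the right and rows downward; lengths in mm; the calibration is good to about 2 mm. A picture is of the moment at which its call begins: read the wrist's pose just before it. camera_params takes no time and is no camera call.
A pose or a line that the arm cannot do raises ctrl.MotionError and nothing moves.
- ctrl.finish_job(): hands the job in, once; it reports no verdict.
The state is a dict: "t": time; "q": joint angles; "qvel": joint speeds; "tau": joint torques, N m; "eef_pos": TCP position; "eef_rot": TCP orientation; "force": force on the tool from outside, world axes, zero at the start; "wrist_torque": the same for the moment, N m; "grip_width": finger opening in mm.
Only numpy, scipy, OpenCV 4.12 (cv2) and the standard library are available. Lean on these libraries where they do the work, as an engineer would, in place of code of your own. Each camera call takes 0.05 s, during which the arm holds its last target. There are 200 camera calls.

TASK

Set the two eggs from the egg cups into the two empty rings of the wire egg rack, one in each beside the egg that is already there, putting each down gently without dropping it or letting it touch the table. Then lift the loaded rack by its black handle and hold it steady and level in the air, its feet more than 10 cm above the table and clear of everything else, ready for the pot; finish while still holding it there. Keep the rack level all the way, and leave the rest of the things on the table where they are.

Things in the scene. Friction and masses are not known exactly. Their poses are not given: they have to be found in the camera images.
- rack: Egg-boiling rack of dark steel wire, 260 g, loose: three wire rings (wells) round a post with a black tab handle. Origin on its axis at foot level, z up; 130 mm tall, 190 mm across. Rings 38 mm across, of 6 mm wire centred 30 mm above the feet; their centres 72 mm from the axis at 0, 120, 240 degrees from its x axis. Spokes at ring height, one leg on each ring's outer side.
- rack_grip (a point): Middle of the rack's handle tab, on the axis, 107.5 mm above the feet. The tab is 30 mm wide (rack x), 14 mm thick (rack y, grip across this) and 45 mm high (from 85 to 130 mm above the feet).
- rack_well0 (a point): Well 0 of the rack, at 0 degrees from the rack's x axis, 72 mm from its axis: the point, 48 mm above the feet (18 mm above the ring's wire centre), where the centre of an egg's round part lies when it is seated in the ring.
- rack_well1 (a point): Well 1 of the rack, at 120 degrees from the rack's x axis, 72 mm from its axis: the point, 48 mm above the feet (18 mm above the ring's wire centre), where the centre of an egg's round part lies when it is seated in the ring.
- rack_well2 (a point): Well 2 of the rack, at 240 degrees from the rack's x axis, 72 mm from its axis: the point, 48 mm above the feet (18 mm above the ring's wire centre), where the centre of an egg's round part lies when it is seated in the ring.
- egg0: A brown hen's egg, hard, about 60 g, 57 mm long and 44 mm thick, standing blunt end down in a white egg cup fixed to the table (35 mm high to its rim, base 41 mm, rim 39 mm across: narrower than the egg). Origin at the middle of its blunt end, z along the egg to the pointed end. The three eggs are alike.
- egg0_mid (a point): Centre of the round part of egg 0: 22 mm from its blunt end on its long axis, where it is 44 mm thick. 52 mm above the table in the cup.
- egg1: A brown hen's egg, hard, about 60 g, 57 mm long and 44 mm thick, standing blunt end down in a white egg cup fixed to the table (35 mm high to its rim, base 41 mm, rim 39 mm across: narrower than the egg). Origin at the middle of its blunt end, z along the egg to the pointed end. The three eggs are alike.
- egg1_mid (a point): Centre of the round part of egg 1: 22 mm from its blunt end on its long axis, where it is 44 mm thick. 52 mm above the table in the cup.
- egg2: A brown hen's egg, hard, about 60 g, 57 mm long and 44 mm thick, sitting in ring 0 of the rack from the start. Origin at the middle of its blunt end, z along the egg to the pointed end. The three eggs are alike.
- egg2_mid (a point): Centre of the round part of egg 2: 22 mm from its blunt end on its long axis, where it is 44 mm thick. 48 mm above the table while the rack stands there.
- shaker: Bystander: small steel salt shaker, 42 mm across, 70 mm tall, standing among the egg cups. Origin under its middle, like all bystanders unless said otherwise.
- mill: Bystander: dark wooden pepper mill, 52 mm across, 130 mm tall.
- bowl: Bystander: steel bowl, 120 mm across, 50 mm tall.
- mug: Bystander: white mug, 80 mm across, 90 mm tall.
- jar: Bystander: glass spice jar, 52 mm across, 100 mm tall, standing among the egg cups.
- spoon: Bystander: steel spoon lying on the table between the cups and the rack, its handle towards the robot.
- timer: Bystander: square white kitchen timer, 60 mm wide, 33 mm high.
- table: The stainless steel work table; its top is at height 0.
- equipment: All the fixed equipment round the edges as one body (its origin on the table top 0.6 m ahead of the robot, mid-table): induction hob with an aluminium pot at the left side (183 mm high), cutting board with knife at the right side (34 mm), sheet pans with tongs at the far right (51 mm), cartons (up to 170 mm) and stacks of paper cups (up to 174 mm) along the far edge.
Things that resemble listed ones, but are neither listed nor needed, are in the scene too. What is shaped like the egg0 but green, pink or purple is not meant.

How it is judged:
By the outcome, as a careful person would: the job done as asked, in the order asked, and still so for the second after the job is handed in, while the arm keeps its last pose, push and grip.
It also fails if it takes over 64 s, if anything falls off the work surface, if the arm or the gripper's body presses on something with over 40 N, if the wrist force passes 120 N, or if a joint passes its speed limit or range.

## Working session

There is one attempt and no reset: what is moved stays moved. The work goes in short steps, each a Python script; the robot and the scene stay as the last script left them, time stands still between calls to the robot, and variables do not carry over. Pictures are saved under pics/ and viewed, about 8 in all and at most 12, crops included, and the job is handed in when it is done.

```bash
mkdir -p pics; ls; cat > h.py <<'E'
import numpy as np, cv2
from plant import ctrl, sensors, optics
def cam(n):
    p=optics.camera_params(n); return {k:(np.array(v) if k!='k1' else v) for k,v in p.items()}
def ray(n,uv,st=None):
    p=cam(n); uv=np.atleast_2d(np.array(uv,float))
    k=p['k1']; d=np.c_[(uv-p['mtx'][:2,2])/[p['mtx'][0,0],p['mtx'][1,1]]]
    s=d.copy()
    for _ in range(20): s=d/(1+k*(s**2).sum(1,keepdims=True))
    v=np.c_[s,np.ones(len(s))]
    if 'R' in p: return -p['R'].T@p['t'], v@p['R']
    T=p['T_tool_cam']; R=np.array(st['eef_rot']); return R@T[:3,3]+np.array(st['eef_pos']), v@(R@T[:3,:3]).T
def plane(n,uv,z,st=None):
    o,d=ray(n,uv,st); return o+d*((z-o[2])/d[:,2])[:,None]
def cloud(n,depth,st=None):
    v,u=np.mgrid[:480,:640]; o,d=ray(n,np.c_[u.ravel(),v.ravel()],st)
    return (o+d*depth.reshape(-1,1)).reshape(480,640,3)
def down(a): # tool y axis at angle a
    y=np.array([np.cos(a),np.sin(a),0]); z=np.array([0,0,-1.]); return np.c_[np.cross(y,z),y,z]
def save(n,im): cv2.imwrite('pics/'+n+'.png',im[...,::-1])
E
python3 - <<'E'
from h import *
for n in('top','side'):
    im,d=optics.grab_frame(n); save(n,im); np.savez('pics/'+n,im=im,d=d)
    o,_=ray(n,[[320,240]]); print(n,o,(d>0).mean(),cam(n)['mtx'][0,0])
s=sensors.read_state(); print(s['t'],ctrl.tcp_to_tips,s['eef_rot'])
print(cam('wrist'))
E
```

```text
pics
top [ 383.55955739  -63.16430835 1333.70987169] 0.9959733072916667 502.73422892032255
side [545.94076198 683.68867506 835.76431136] 0.9959733072916667 455.85666742413025
0.1 25.0 [[ 9.62493803e-01  2.71303522e-01 -2.79401581e-04]
 [ 2.71303496e-01 -9.62491534e-01  2.11198404e-03]
 [ 3.04067051e-04 -2.10857417e-03 -9.99997731e-01]]
{'mtx': array([[333.36147995,   0.        , 319.53165679],
       [  0.        , 333.36147995, 242.97516578],
       [  0.        ,   0.        ,   1.        ]]), 'k1': -0.061331208287773976, 'T_tool_cam': array([[-3.82684686e-04, -9.57141939e-01, -2.89618994e-01,
         7.22479576e+01],
       [ 9.99999804e-01, -5.09810078e-04,  3.63498247e-04,
         3.50633690e-01],
       [-4.95570099e-04, -2.89618798e-01,  9.57141947e-01,
        -1.18524363e+02],
       [ 0.00000000e+00,  0.00000000e+00,  0.00000000e+00,
         1.00000000e+00]])}
```

View pics/top.png

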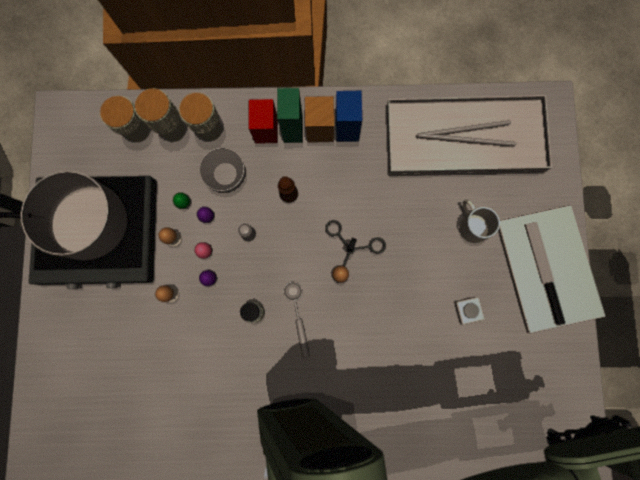

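View pics/side.png

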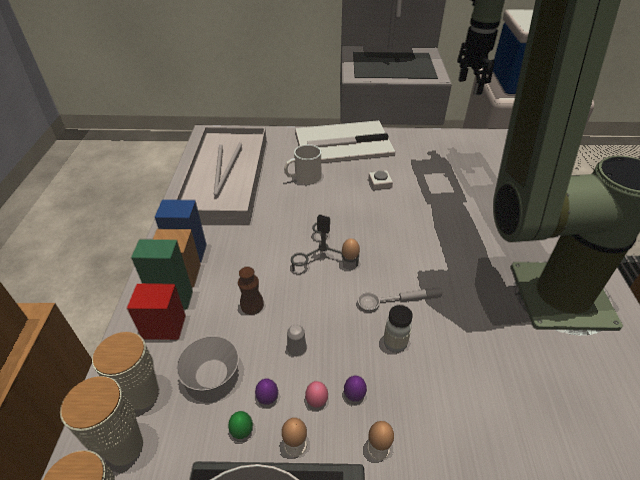

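The top view shows these candidates:
- **Wanted eggs:** the brown eggs in cups at top px (167,235) and (165,293).
- **Already racked:** the brown egg at (341,274).
- **Lookalikes:** green (181,200), purple (205,214) and (208,278), pink (203,250), and the dark brown mill (287,186).

The side view shows the two wanted eggs at (294,432) and (381,436). The rack post is at (350,245) in the top view, and the empty rings are at (334,228) and (377,245).

```bash
python3 - <<'E'
from h import *
T=np.load('pics/top.npz');S=np.load('pics/side.npz')
def brown(im,box):
    h=cv2.cvtColor(im,cv2.COLOR_RGB2HSV); m=cv2.inRange(h,(5,100,60),(18,255,255))
    z=np.zeros_like(m); x0,y0,x1,y1=box; z[y0:y1,x0:x1]=m[y0:y1,x0:x1]
    c=max(cv2.findContours(z,cv2.RETR_EXTERNAL,cv2.CHAIN_APPROX_NONE)[0],key=cv2.contourArea)
    x,y,w,hh=cv2.boundingRect(c); M=cv2.moments(c); return (M['m10']/M['m00'],M['m01']/M['m00']),(w,hh),cv2.drawContours(z*0,[c],-1,255,-1)>0
ct=cloud('top',T['d']);cs=cloud('side',S['d'])
for n,bt,bs in(('A',(150,220,185,250),(275,410,312,455)),('B',(150,280,185,310),(362,415,400,460)),('C2',(325,260,355,290),(335,230,366,275))):
    a,wa,ma=brown(T['im'],bt);b,wb,mb=brown(S['im'],bs)
    o1,d1=ray('top',[a]);o2,d2=ray('side',[b]);d1=d1[0];d2=d2[0]
    k=np.linalg.lstsq(np.c_[d1,-d2],o2-o1,rcond=None)[0];p=o1+k[0]*d1;q=o2+k[1]*d2
    P=np.r_[ct[ma],cs[mb]]
    # sphere-ish fit: prolate approx, z fixed: fit axis xy with points as circle r(z)
    print(n,a,wa,b,wb,'tri',((p+q)/2).round(1),'gap',np.linalg.norm(p-q).round(1),'top z',np.percentile(ct[ma][:,2],98).round(1),np.percentile(cs[mb][:,2],98).round(1))
# rack cloud
v,u=np.mgrid[:480,:640]
h=ct[...,2]; m=(h>80)&(u>320)&(u<395)&(v>210)&(v<290)
print('tab top pts',m.sum(),np.median(ct[m],0).round(1),np.ptp(ct[m],0).round(1))
hs=cs[...,2]; ms=(hs>88)&(u>300)&(u<340)&(v>200)&(v<260)
print('tab side pts',ms.sum(),cs[ms].mean(0).round(1),cs[ms].min(0).round(1),cs[ms].max(0).round(1))
for nm,uv in (('ringL',(334,228)),('ringR',(377,245))): print(nm,plane('top',[uv],30).round(1))
# pot rim, hob
mp=(h>150)&(u<135)&(v>160)&(v<270); print('pot',ct[mp].min(0).round(),ct[mp].max(0).round())
mh=(u>140)&(u<154)&(v>185)&(v<275); print('hob',np.median(h[mh]),ct[mh].min(0).round())
for n,uv in(('green',(181,200)),('pink',(203,250)),('purp',(208,278)),('purp',(205,214))): print(n,plane('top',[uv],58).round(0))
a=cv2.resize(T['im'][185:310,150:250],None,fx=4,fy=4,interpolation=cv2.INTER_CUBIC)
b=cv2.resize(T['im'][210:290,320:395],None,fx=5,fy=5,interpolation=cv2.INTER_CUBIC)
c=np.zeros((500,780,3),np.uint8);c[:a.shape[0],:400]=a;c[:b.shape[0],400:775]=b;save('crop',c)
E
```

```text
A (166.46684831970933, 235.23796548592188) (16, 16) (293.59071729957805, 431.8094774423888) (24, 29) tri [602.7 355.3  59.4] gap 1.0 top z 89.7 88.0
B (163.17605004468274, 293.45487042001787) (17, 16) (380.9756251978474, 435.11490978157644) (25, 29) tri [454.3 358.5  60. ] gap 0.3 top z 89.6 87.9
C2 (340.5467032967033, 273.5485347985348) (16, 17) (350.17806267806264, 248.33333333333334) (17, 20) tri [496.8 -89.6  55. ] gap 0.8 top z 85.6 84.2
tab top pts 137 [ 551.7 -110.1  128.9] [ 195.3   64.2 1253.6]
tab side pts 220 [561.9 -88.8 136.5] [ 545.9 -129.8   88.6] [577.  683.7 835.8]
ringL [[619.9 -75.5  30. ]]
ringR [[ 572.7 -187.2   30. ]]
pot [384. -63. 150.] [ 740.  708. 1334.]
hob 53.99700483883407 [384. -63.  12.]
green [[696. 321.  58.]]
pink [[564. 261.  58.]]
purp [[492. 247.  58.]]
purp [[658. 258.  58.]]
```

View pics/crop.png

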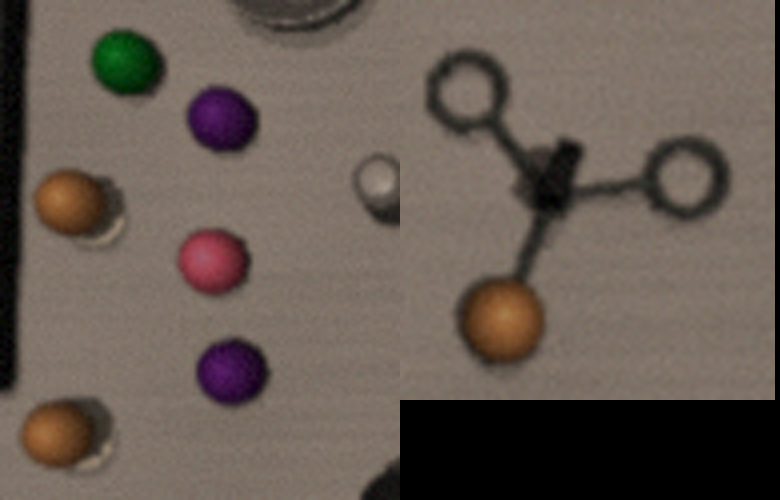

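Brown eggs A (602.7,355.3) and B (454.3,358.5) triangulate to about z 59 against 58.5 expected, and both stand in white cups. The rack centre is about (563,-118) with spoke lengths of 70–72 mm and yaw of about 157°, which agree. Next I'll check pot clearance and IK, then look at the rack with the wrist camera.

```bash
python3 - <<'E'
from h import *
T=np.load('pics/top.npz');S=np.load('pics/side.npz')
ct=cloud('top',T['d']);h=ct[...,2];ok=T['d']>0
v,u=np.mgrid[:480,:640]
m=ok&(h>165)&(h<200)&(u<150)&(v>150)&(v<280); P=ct[m][:,:2]
print('pot',m.sum(),P.min(0),P.max(0)); 
for q in((602.7,355.3),(454.3,358.5)): print('pot dist',np.linalg.norm(P-q,axis=1).min())
m=ok&(h>40)&(h<60)&(u<154)&(v>170)&(v<285); print('hob',ct[m].min(0),ct[m].max(0),)
def ik(p,a):
    q=ctrl.solve_ik(p,down(a)); return None if q is None else np.round(q,2)
for n,p,aa in(('A',(602.7,355.3,60),(np.pi,0)),('B',(454.3,358.5,60),(np.pi,0)),('w1',(572,-190,60),(np.radians(187),np.radians(7))),('w2',(620,-75,60),(np.radians(-53),np.radians(127))),('rk',(563,-118,110),(np.radians(67),np.radians(247)))):
    for a in aa: print(n,round(a,2),ik(p,a))
# look at the rack: camera at tool +72x, tilt about 17deg
for a in (np.radians(90),np.radians(-90),0,np.pi): print('look',ik((500,-118,330),a))
E
```

```text
pot 1178 [541.6611929  452.13326508] [740.28673199 707.98824122]
pot dist 98.87806856828472
pot dist 167.96605032185752
hob [481.76162681 399.08236405  40.05195799] [765.57124331 705.36609131  59.99880116]
A 3.14 [ 0.41  0.66  1.34 -0.    1.15 -2.73]
A 0 [ 0.41  0.66  1.34 -0.    1.15  0.41]
B 3.14 [ 0.52  0.45  1.68 -0.    1.02 -2.62]
B 0 [ 0.52  0.45  1.68 -0.    1.02  0.52]
w1 3.26 [-0.46  0.49  1.61 -0.    1.04  2.56]
w1 0.12 [-0.46  0.49  1.61 -0.    1.04 -0.59]
w2 -0.93 [-0.26  0.52  1.55 -0.    1.06  0.67]
w2 2.22 [-0.26  0.52  1.55 -0.    1.06 -2.48]
rk 1.17 [-0.36  0.37  1.67 -0.    1.11 -1.53]
rk 4.31 [-0.36  0.37  1.67 -0.    1.11  1.62]
look [-0.4   0.03  1.59 -0.    1.53 -1.97]
look [-0.4   0.03  1.59 -0.    1.53  1.17]
look [-0.4   0.03  1.59 -0.    1.53 -0.4 ]
look [-0.4   0.03  1.59 -0.    1.53  2.74]
```

```bash
python3 - <<'E'
from h import *
ctrl.move_ptp((519,-126,300),down(np.radians(100)))
s=sensors.read_state(); im,d=optics.grab_frame('wrist'); np.savez('pics/w1',im=im,d=d,p=s['eef_pos'],R=s['eef_rot']); print(s['t'],s['eef_pos'])
save('w1',im)
c=cloud('wrist',d,s); h=c[...,2];ok=(d>0)&(np.hypot(c[...,0]-563,c[...,1]+118)<115)
hsv=cv2.cvtColor(im,cv2.COLOR_RGB2HSV)
print('table z',np.median(h[ok&(h<12)]))
tab=ok&(h>110)&(h<140)
P=c[tab&(h>122)][:,:2]; r=cv2.minAreaRect(P.astype(np.float32)); print('tab top',P.shape,r,P.mean(0),np.median(h[tab&(h>122)]))
for n,q in(('w1',(572,-190)),('w2',(620,-75))):
    m=ok&(h>18)&(h<42)&(np.hypot(c[...,0]-q[0],c[...,1]-q[1])<30); Q=c[m]
    x,y=Q[:,0],Q[:,1]; e=cv2.fitEllipse(Q[:,:2].astype(np.float32))
    # outer minEnclosing & algebraic circle
    k=np.linalg.lstsq(np.c_[2*x,2*y,np.ones_like(x)],x*x+y*y,rcond=None)[0]
    print(n,m.sum(),'alg',k[:2].round(1),np.sqrt(k[2]+k[0]**2+k[1]**2).round(1),np.median(Q[:,2]).round(1))
m=ok&(h>60)&(np.hypot(c[...,0]-497,c[...,1]+90)<30); Q=c[m]
print('egg2',m.sum(),Q[:,:2].mean(0),Q[:,2].max())
E
```

```text
2.125 [ 518.84371634 -126.60576158  299.88799457]
table z 0.9349143240225999
tab top (485, 2) ((559.2144165039062, -119.33539581298828), (14.367388725280762, 30.123239517211914), 66.61998748779297) [ 557.98494209 -119.72023985] 130.03090351607432
w1 500 alg [ 568.1 -189.3] 19.1 33.0
w2 448 alg [615.8 -76.7] 19.0 32.9
egg2 26064 [499.1784459  -86.35560594] 379.1027679699796
```

View pics/w1.png

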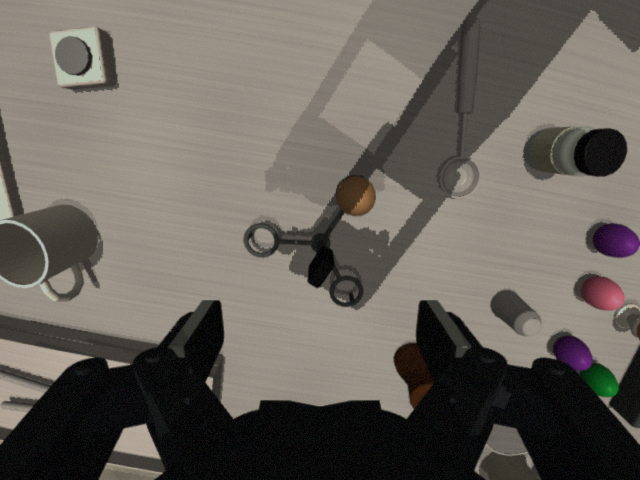

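The wrist view shows the rack post and tab at (320,265), the empty rings at (262,239) and (346,290), and egg2 at (355,195). It fits ring radii of 19 mm, a tab of 14x30 mm and yaw of 156.6°, all as described. It disagrees with the top camera by about 4 mm in x, so I'll check against the side camera and take a closer look at egg A.

```bash
cat >> h.py <<'E'
def circ(Q):
    x,y=Q[:,0],Q[:,1]; k=np.linalg.lstsq(np.c_[2*x,2*y,np.ones_like(x)],x*x+y*y,rcond=None)[0]
    return k[:2].round(1),round(float(np.sqrt(k[2]+k[0]**2+k[1]**2)),1)
def rings(c,d):
    h=c[...,2]
    for n,q in(('w1',(570,-188.5)),('w2',(618,-76.5))):
        m=(d>0)&(h>18)&(h<42)&(np.hypot(c[...,0]-q[0],c[...,1]-q[1])<29); print(n,m.sum(),circ(c[m]),np.median(h[m]).round(1))
    m=(d>0)&(h>95)&(h<140)&(np.hypot(c[...,0]-561,c[...,1]+118)<28); 
    m2=m&(h>np.percentile(h[m],97)-4);r=cv2.minAreaRect(c[m2][:,:2].astype(np.float32)); print('tab',m2.sum(),np.round(r[0],1),np.round(r[1],1),round(r[2],1),np.median(h[m2]).round(1))
def eggfit(im,c,d,q):
    # axis xy from surface points: ellipsoid of revolution, sphere r=22 round part + top, via circles: fit (x-a)^2+(y-b)^2+k(z-zc)^2=22^2
    from scipy.optimize import least_squares
    hsv=cv2.cvtColor(im,cv2.COLOR_RGB2HSV); h=c[...,2]
    m=(d>0)&(cv2.inRange(hsv,(4,90,30),(20,255,255))>0)&(h>40)&(h<95)&(np.hypot(c[...,0]-q[0],c[...,1]-q[1])<32)
    P=c[m]
    def f(p):
        z=P[:,2]-p[2]; k=np.where(z>0,35.,22.); return np.sqrt(((P[:,0]-p[0])/22)**2+((P[:,1]-p[1])/22)**2+(z/k)**2)-1
    r=least_squares(f,[*q,52],loss='soft_l1',f_scale=.05); return m.sum(),r.x.round(1),np.sqrt((r.fun**2).mean()).round(3)
E
python3 - <<'E'
from h import *
E=((602.7,355.3),(454.3,358.5),(497,-89.5))
for n in('top','side'):
    z=np.load(f'pics/{n}.npz');c=cloud(n,z['d']);print(n);rings(c,z['d'])
    for q in E: print(eggfit(z['im'],c,z['d'],q))
z=np.load('pics/w1.npz');c=cloud('wrist',z['d'],dict(eef_pos=z['p'],eef_rot=z['R']));print('wrist');rings(c,z['d']);print(eggfit(z['im'],c,z['d'],E[2]))
ctrl.move_ptp((602.7,330,200),down(np.pi))
s=sensors.read_state();im,d=optics.grab_frame('wrist');np.savez('pics/w2',im=im,d=d,p=s['eef_pos'],R=s['eef_rot'])
c=cloud('wrist',d,s);print(s['t'],s['eef_pos']);print(eggfit(im,c,d,E[0]),eggfit(im,c,d,E[1]))
save('w2',im)
E
```

```text
top
w1 109 (array([ 573.1, -186.8]), 19.3) 32.6
w2 115 (array([619.5, -74.4]), 19.6) 33.1
tab 35 [ 563.3 -116.8] [11.2 26.2] 67.2 131.8
(np.int64(237), array([604.4, 354.1,  52.4]), np.float64(0.06))
(np.int64(241), array([456. , 356.9,  52.4]), np.float64(0.061))
(np.int64(220), array([498.1, -88.5,  47.6]), np.float64(0.055))
side
w1 38 (array([ 570.3, -188.3]), 19.6) 33.2
w2 119 (array([617.9, -75.1]), 19.5) 32.8
tab 51 [ 561.7 -118. ] [13.8 28.9] 63.3 130.7
(np.int64(559), array([602.1, 353. ,  51.5]), np.float64(0.034))
(np.int64(567), array([453.8, 356.1,  51.4]), np.float64(0.034))
(np.int64(275), array([495.9, -92.2,  48.6]), np.float64(0.057))
wrist
w1 505 (array([ 568.1, -189. ]), 19.2) 33.0
w2 452 (array([615.6, -76.9]), 19.1) 32.9
tab 431 [ 559.3 -119.4] [13.9 29.9] 67.6 130.1
(np.int64(1192), array([494.4, -91.1,  48.4]), np.float64(0.017))
3.9083 [603.50289599 328.72155691 200.58810504]
(np.int64(2143), array([600.7, 352.3,  52.2]), np.float64(0.016)) (np.int64(2376), array([451.9, 355.9,  52.3]), np.float64(0.021))
```

View pics/w2.png

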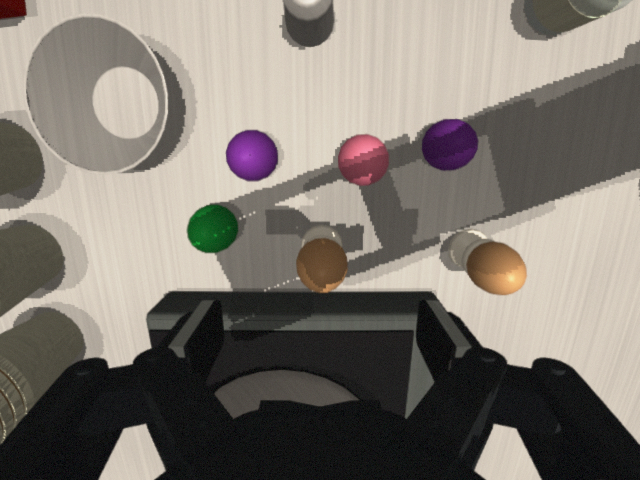

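Wrist view: brown egg A at (322,265) and brown egg B at (496,267), both in cups. The green, pink and purple lookalikes are further out. The three cameras agree within ±2 mm, so I'll use their means. Next: preset the jaws, check fingertip reach, and grasp A.

```bash
python3 - <<'E'
from h import *
ctrl.gripper_to(64,25)
def tips():
    s=sensors.read_state();im,d=optics.grab_frame('wrist')
    c=cloud('wrist',d,s); t=(c-np.array(s['eef_pos']))@np.array(s['eef_rot'])
    m=(d>0)&(np.abs(t[...,0])<14)&(np.abs(t[...,1])>15)&(np.abs(t[...,1])<60)&(t[...,2]<60)
    print('w',s['grip_width'],'tips',ctrl.tcp_to_tips,np.percentile(t[m][:,2],[50,90,98,99.5]).round(1),'y',np.abs(t[m][:,1]).min().round(1))
tips()
p=np.array([602.4,353.1,0])
def go(z,**k):
    r=ctrl.move_l((p[0],p[1],z),rot=down(np.pi),**k); s=sensors.read_state(); e=np.array(s['eef_pos'])-(p[0],p[1],z); print(z,r,'err',e.round(2),np.round(s['force'],1)); return e
e=go(120); p-=[e[0],e[1],0]   # compensate the standing error
print(go(67,vel=60,threshold=6))
ctrl.gripper_to(30,25); s=sensors.read_state(); print(s['t'],s['grip_width'],np.round(s['force'],1)); tips()
E
```

```text
w 63.96818295321754 tips 25.0 [-43.4 -10.9   8.5  14.1] y 15.0
120 False err [0.5  0.2  0.59] [ 0.6 -0.1  1. ]
67 False err [0.44 0.21 0.56] [-0.3  1.1  0.6]
[0.44169546 0.2095365  0.56348183]
6.4167 42.380078824568784 [-1.1 -0.9  3.6]
w 42.380078824568784 tips 25.0 [-46.9 -11.4   8.3  15.2] y 15.0
```

The grip width of 42.4 mm, under the 44 mm at the round part, means the tips stand short of 25 mm at this opening and I'm holding the taper. I'll regrip 9 mm lower, around the round part.

```bash
python3 - <<'E'
from h import *
p=np.array([601.9,352.9,0])
ctrl.gripper_to(64,25)
r=ctrl.move_l((*p[:2],57.5),rot=down(np.pi),vel=60,threshold=6); s=sensors.read_state(); print(r,s['eef_pos'],np.round(s['force'],1))
ctrl.gripper_to(30,25); s=sensors.read_state(); print(s['t'],s['grip_width'],np.round(s['force'],1))
ctrl.move_l((*p[:2],90),vel=60); s=sensors.read_state(); print(s['t'],s['grip_width'],s['eef_pos'],np.round(s['force'],1))
ctrl.move_l((*p[:2],190),vel=150)
ctrl.hold(.2); s=sensors.read_state(); print(s['t'],s['grip_width'],np.round(s['force'],2),s['eef_pos'])
im,d=optics.grab_frame('wrist'); c=cloud('wrist',d,s); t=(c-np.array(s['eef_pos']))@np.array(s['eef_rot'])
m=(cv2.inRange(cv2.cvtColor(im,cv2.COLOR_RGB2HSV),(4,90,20),(20,255,255))>0)&(np.abs(t[...,:2]).max(-1)<35)&(t[...,2]<80)
P=t[m]; print('egg in tool',m.sum(),P.min(0),P.max(0),P.mean(0)); save('w3',im)
E
```

```text
False [601.07779973 352.51520146  56.162146  ] [-0.  -0.4 -0. ]
7.4333 42.18626205864806 [0.4 0.1 0.2]
8.125 42.80593596477911 [601.83965057 352.89923063  90.18616134] [-0.7  0.  -0.6]
9.1417 42.16845062685338 [-0.05  0.39  0.  ] [601.01675846 352.49996755 187.99991724]
egg in tool 10572 [-11.64777684 -30.25365185 -76.63329854] [22.6842234  34.3848526  18.71634666] [ 10.22263189   1.5458642  -16.91902807]
```

View pics/w3.png

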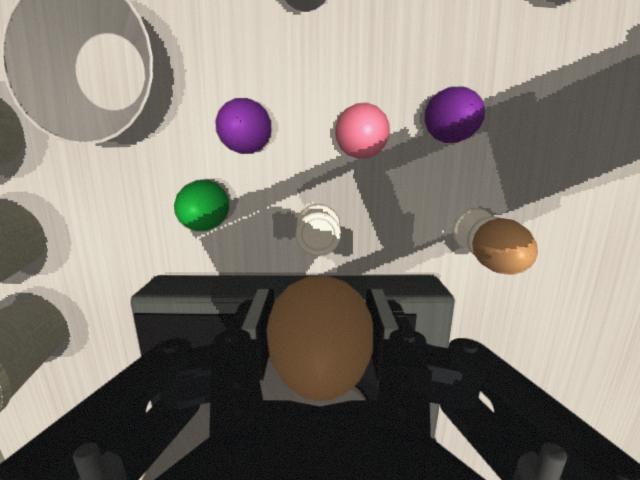

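Egg A is held upright in the jaws at (320,335), and its cup is empty at (320,228). Now carry it to well 2.

```bash
cat >> h.py <<'E'
def held(name=None):
    from scipy.optimize import least_squares
    s=sensors.read_state();im,d=optics.grab_frame('wrist');c=cloud('wrist',d,s);t=(c-np.array(s['eef_pos']))@np.array(s['eef_rot'])
    m=(d>0)&(cv2.inRange(cv2.cvtColor(im,cv2.COLOR_RGB2HSV),(4,90,15),(20,255,255))>0)&(np.abs(t[...,0])<30)&(np.abs(t[...,1])<18)&(t[...,2]<40)&(t[...,2]>-40)
    P=c[m]-np.array(s['eef_pos'])
    def f(p):
        z=P[:,2]-p[2]; k=np.where(z>0,35.,22.); return np.sqrt(((P[:,0]-p[0])/22)**2+((P[:,1]-p[1])/22)**2+(z/k)**2)-1
    r=least_squares(f,[0,0,-4],loss='soft_l1',f_scale=.05); print('held egg rel TCP',m.sum(),r.x.round(1),np.sqrt((r.fun**2).mean()).round(3))
    if name: save(name,im)
    return r.x
def lin(p,R,settle=True,**k):
    p=np.array(p,float); r=ctrl.move_l(p,rot=R,**k)
    s=sensors.read_state(); print(p.round(1),r,'err',(np.array(s['eef_pos'])-p).round(2),'F',np.round(s['force'],1),'w',round(s['grip_width'],1),'t',s['t']); return np.array(s['eef_pos'])-p
E
python3 - <<'E'
from h import *
R=down(np.radians(75)); w=np.array([617.7,-75.5])
ctrl.move_ptp((*w,190),R); 
e=lin((*w,130),R)
x=held('w4')
im,d=optics.grab_frame('wrist'); s=sensors.read_state(); c=cloud('wrist',d,s); rings(c,d)
E
```

```text
[617.7 -75.5 130. ] False err [0.27 0.54 0.03] F [ 0.6 -0.1  0.7] w 42.9 t 11.3167
held egg rel TCP 9897 [-0.8 -0.8 -5.1] 0.017
w1 1084 (array([ 568.8, -189.9]), 18.5) 33.5
w2 1391 (array([615.8, -76.4]), 18.9) 33.6
tab 2648 [ 560.1 -118.7] [13.6 29.8] 66.6 130.9
```

View pics/w4.png

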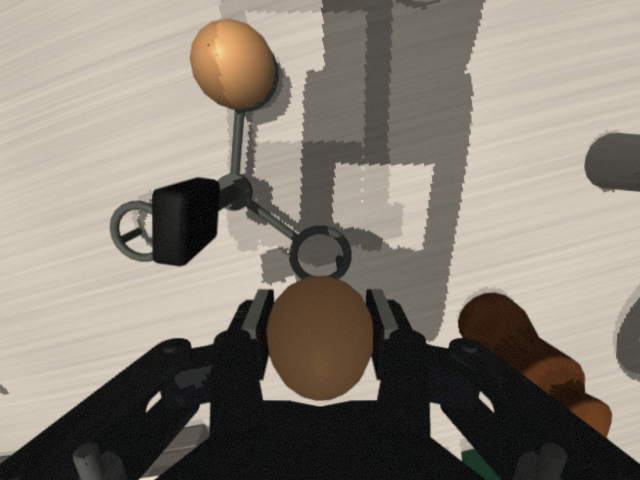

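```bash
python3 - <<'E'
from h import *
R=down(np.radians(75)); w=np.array([616.7,-75.7])
e=lin((*w,75),R,vel=80); w=w-e[:2]*.7
e=lin((*w,60),R,vel=40)
e=lin((*w,50.5),R,vel=15,threshold=2.5)
s=sensors.read_state(); print(s['eef_pos'])
held()
E
```

```text
[616.7 -75.7  75. ] False err [ 0.39 -0.11  0.25] F [ 0.6  0.6 -0.4] w 42.6 t 12.2583
[616.4 -75.6  60. ] False err [-0.25  0.05 -0.39] F [-0.8 -0.4 -0.1] w 42.6 t 12.7833
[616.4 -75.6  50.5] True err [0.52 0.03 4.1 ] F [-0.1  0.8  4.3] w 42.1 t 13.2333
[616.94846741 -75.59497808  54.60440282]
held egg rel TCP 10002 [-0.8 -0.8 -5.1] 0.017
```

```bash
python3 - <<'E'
from h import *
R=down(np.radians(75)); w=np.array([616.6,-75.6])
e=lin((*w,52.5),R,vel=10,threshold=5)
held()
ctrl.gripper_to(60,25); print(sensors.read_state()['grip_width'])
e=lin((*w,100),R,vel=60)
s=sensors.read_state();im,d=optics.grab_frame('wrist');c=cloud('wrist',d,s);save('w5',im)
rings(c,d); print('egg',eggfit(im,c,d,(616,-76)))
E
```

```text
[616.6 -75.6  52.5] False err [1.21 0.23 1.21] F [0.5 2.  5.5] w 42.6 t 13.5667
held egg rel TCP 10047 [-0.7 -0.9 -5.1] 0.017
60.07042489966406
[616.6 -75.6 100. ] False err [-0.42  0.11 -0.43] F [ 0.   0.3 -0.4] w 59.9 t 14.875
w1 875 (array([ 567.9, -190.8]), 17.4) 32.9
w2 611 (array([616.5, -77.9]), 21.0) 32.8
tab 4575 [ 566.3 -120.9] [15.7 44. ] 70.0 130.3
egg (np.int64(5491), array([618. , -75.2,  48.2]), np.float64(0.017))
```

View pics/w5.png

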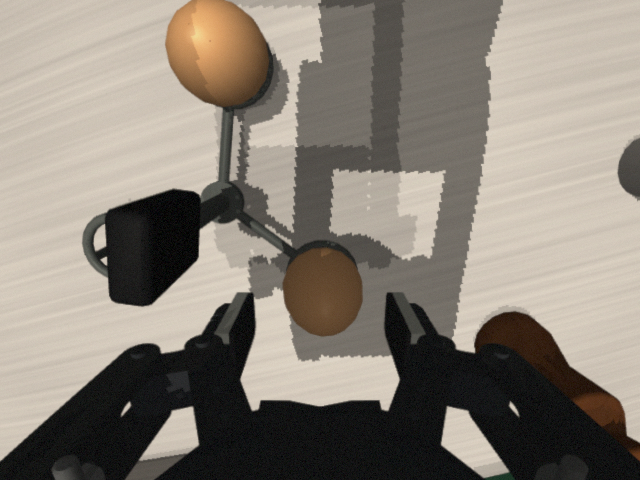

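Egg A is seated upright in well 2: it is at (322,288) in the picture, with its fit at z 48.2 against 48 expected. Next is egg B.

```bash
python3 - <<'E'
from h import *
R=down(np.radians(75)); lin((616.6,-75.6,200),R,vel=200)
R=down(np.pi); w=np.array([453.9,356.3])
ctrl.move_ptp((*w,190),R); ctrl.gripper_to(64,25)
e=lin((*w,110),R,vel=120); w=w-e[:2]*.7
e=lin((*w,57),R,vel=60,threshold=6)
ctrl.gripper_to(30,25); s=sensors.read_state(); print(s['grip_width'],s['eef_pos'],np.round(s['force'],1))
lin((*w,90),R,vel=60); lin((*w,200),R,vel=150); held()
R=down(np.radians(110)); w=np.array([570.5,-188.])
ctrl.move_ptp((*w,200),R); e=lin((*w,130),R,vel=120); held('w6')
s=sensors.read_state();im,d=optics.grab_frame('wrist');c=cloud('wrist',d,s)
rings(c,d); print('eggA',eggfit(im,c,d,(617,-75.5)))
E
```

```text
[616.6 -75.6 200. ] False err [-0.71  0.19 -1.05] F [-0.8 -0.  -1.5] w 60.1 t 15.575
[453.9 356.3 110. ] False err [0.61 0.33 0.7 ] F [0.4 0.3 0.6] w 64.2 t 18.3
[453.5 356.1  57. ] False err [0.38 0.24 0.4 ] F [-0.8  0.1  0.3] w 63.8 t 19.3333
42.4157863397934 [453.69199247 356.36447973  57.83487607] [-1.9  0.3  4. ]
[453.5 356.1  90. ] False err [-0.05 -0.05  0.11] F [ 0.3  0.9 -0.9] w 42.8 t 20.35
[453.5 356.1 200. ] False err [-0.79 -0.46 -1.28] F [ 0.1  0.5 -1. ] w 42.4 t 21.2333
held egg rel TCP 9816 [-1.5 -0.3 -5.5] 0.017
[ 570.5 -188.   130. ] False err [ 0.57 -0.07  0.56] F [ 0.  -0.7  0.1] w 42.3 t 24.025
held egg rel TCP 9896 [-0.9 -0.6 -5.4] 0.017
w1 1450 (array([ 567.8, -189.5]), 19.3) 33.0
w2 25 (array([605.4, -91.6]), 1.8) 33.1
tab 632 [ 550.4 -115.9] [14.7 10.4] 73.2 130.1
eggA (np.int64(23), array([618. , -75.5,  48.4]), np.float64(0.009))
```

View pics/w6.png

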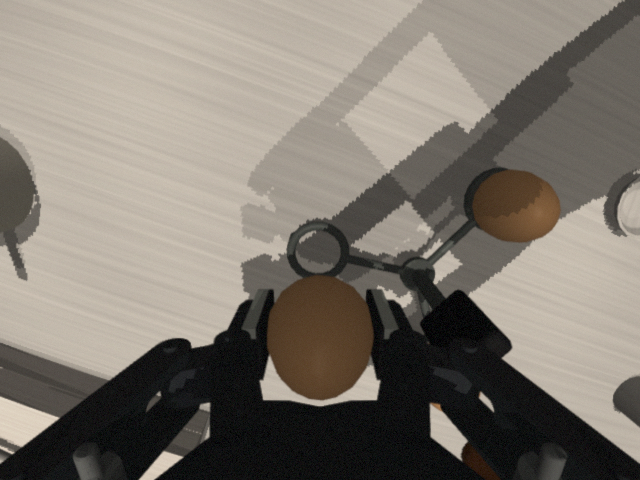

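Egg B is held at (320,335), and the empty well 1 is ahead at (319,249). Lower and release.

```bash
python3 - <<'E'
from h import *
R=down(np.radians(110)); w=np.array([569.6,-188.5])
e=lin((*w,75),R,vel=80)
e=lin((*w,61),R,vel=40)
e=lin((*w,51),R,vel=15,threshold=2.5)
s=sensors.read_state(); z=s['eef_pos'][2]
if z>54: e=lin((*w,max(z-2.5,52.5)),R,vel=10,threshold=5)
held()
ctrl.gripper_to(60,25); print(sensors.read_state()['grip_width'])
e=lin((*w,110),R,vel=60)
s=sensors.read_state();im,d=optics.grab_frame('wrist');c=cloud('wrist',d,s);save('w7',im)
print('egg',eggfit(im,c,d,(569,-188.5)))
lin((*w,200),R,vel=200)
# look at the loaded rack for the handle
a=np.radians(100);ctrl.move_ptp((515,-126,280),down(a)); s=sensors.read_state();im,d=optics.grab_frame('wrist');c=cloud('wrist',d,s);save('w8',im)
h=c[...,2];m=(d>0)&(h>120)&(h<138)&(np.hypot(c[...,0]-561,c[...,1]+118)<28);print('tab',m.sum(),cv2.minAreaRect(c[m][:,:2].astype(np.float32)),np.median(h[m]))
for q in((569,-188.5),(617,-75.5),(496,-90.6)): print(eggfit(im,c,d,q))
for n in('top','side'):
    im,d=optics.grab_frame(n);c=cloud(n,d); rings(c,d)
    for q in((569,-188.5),(617,-75.5),(496,-90.6)): print(n,eggfit(im,c,d,q))
E
```

```text
[ 569.6 -188.5   75. ] False err [ 0.35 -0.14  0.18] F [-0.7 -1.2 -0.6] w 42.4 t 24.9667
[ 569.6 -188.5   61. ] False err [-0.43  0.04 -0.49] F [-1.  -1.3 -1.1] w 42.2 t 25.4667
[ 569.6 -188.5   51. ] True err [-0.06 -0.65  5.85] F [-1.9 -2.7  2.9] w 42.7 t 25.875
[ 569.6 -188.5   54.3] True err [-0.31 -0.98  1.9 ] F [-1.4 -2.5  3.5] w 42.6 t 26.0833
held egg rel TCP 10015 [-0.9 -0.6 -5.4] 0.017
60.01376817951613
[ 569.6 -188.5  110. ] False err [-0.41  0.19 -0.5 ] F [-0.5  0.1  0.3] w 60.0 t 27.5083
egg (np.int64(4890), array([ 567.2, -188.3,   48.3]), np.float64(0.016))
[ 569.6 -188.5  200. ] False err [-0.54  0.26 -0.88] F [-0.5 -0.8 -1.1] w 60.0 t 28.1583
tab 573 ((558.7275390625, -117.60626220703125), (14.273947715759277, 29.657024383544922), 66.63813018798828) 130.05140641568659
(np.int64(1255), array([ 567.2, -188.8,   48.4]), np.float64(0.02))
(np.int64(1224), array([618. , -74.3,  48.1]), np.float64(0.022))
(np.int64(1315), array([494.2, -88.2,  48.3]), np.float64(0.019))
w1 0 (array([0., 0.]), 0.0) nan
w2 2 (array([330.2, 246.1]), 411.8) 32.4
  return _methods._mean(a, axis=axis, dtype=dtype,
  ret = ret.dtype.type(ret / rcount)
Traceback (most recent call last):
  File "h.py", line 29, in rings
    m2=m&(h>np.percentile(h[m],97)-4);r=cv2.minAreaRect(c[m2][:,:2].astype(np.float32)); print('tab',m2.sum(),np.round(r[0],1),np.round(r[1],1),round(r[2],1),np.median(h[m2]).round(1))
            ~~~~~~~~~~~~~^^^^^^^^^
IndexError: index -1 is out of bounds for axis 0 with size 0
```

View pics/w8.png

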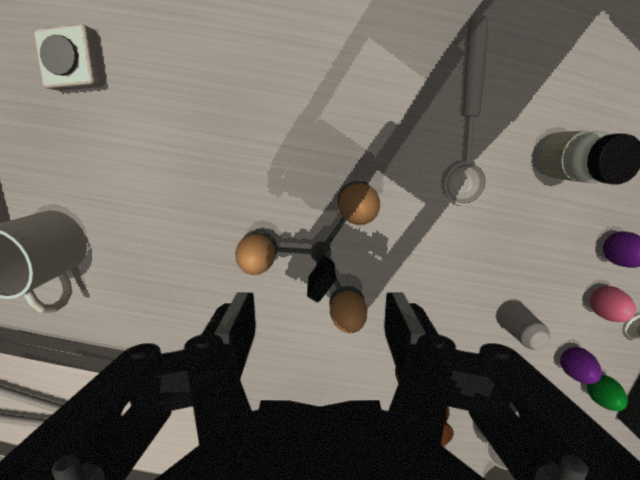

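All three eggs are upright in the rack at (256,253), (359,203) and (348,310), with fits at z 48.1–48.4. Both egg cups are now empty. The failed part was only the side/top cross-check, because the arm occludes the handle in that view. Next, a closer look at the handle from the grasp yaw.

```bash
python3 - <<'E'
from h import *
R=down(np.radians(66.6)); w=np.array([560.5,-117.3])
ctrl.gripper_to(45,60)
ctrl.move_ptp((*w,220),R)
for z in(220,165):
    e=lin((*w,z),R,vel=120)
    s=sensors.read_state();im,d=optics.grab_frame('wrist');c=cloud('wrist',d,s);h=c[...,2]
    m=(d>0)&(h>124)&(h<136)&(np.hypot(c[...,0]-561,c[...,1]+118)<24);r=cv2.minAreaRect(c[m][:,:2].astype(np.float32));print('tab',m.sum(),np.round(r[0],1),np.round(r[1],1),r[2],np.median(h[m]))
    t=(np.array([*r[0],130])-np.array(s['eef_pos']))@np.array(s['eef_rot']);print('tab in tool',t.round(1))
save('w9',im)
E
```

```text
[ 560.5 -117.3  220. ] False err [ 0.24 -0.3   1.11] F [ 0.3  0.6 -0.8] w 45.1 t 29.9917
tab 890 [ 558.8 -117.3] [13.7 29.8] 66.9571304321289 130.23423024978635
tab in tool [ 2.  -0.5 91.1]
[ 560.5 -117.3  165. ] False err [ 0.25 -0.12  0.26] F [ 0.6 -0.8  0.4] w 44.6 t 30.65
tab 1502 [ 558.9 -117. ] [13.9 29.8] 66.06092834472656 130.23961325434146
tab in tool [ 1.9 -0.4 35.3]
```

View pics/w9.png

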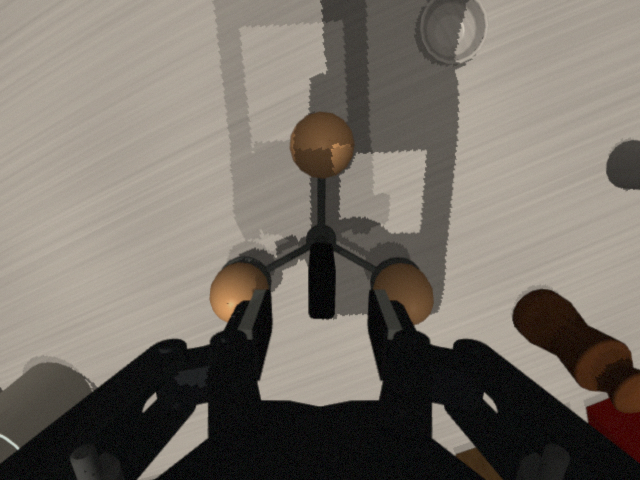

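The handle tab sits centred between the jaws at (321,278), 0.4 mm off across them. Now descend, grip and lift.

```bash
python3 - <<'E'
from h import *
R=down(np.radians(66.6)); w=np.array([559.5,-117.0])
lin((*w,113),R,vel=50,threshold=8)
ctrl.gripper_to(5,70); s=sensors.read_state(); print(s['grip_width'],s['eef_pos'],np.round(s['force'],1),np.round(s['wrist_torque'],2))
p=np.array(s['eef_pos'])
lin((*p[:2],p[2]+15),R,vel=25)
lin((*p[:2],p[2]+140),R,vel=60)
ctrl.hold(.5)
s=sensors.read_state(); print(s['t'],s['grip_width'],s['eef_pos'],np.round(s['force'],1),np.round(s['wrist_torque'],2),np.round(s['eef_rot'],4))
im,d=optics.grab_frame('side');save('s9',im);np.savez('pics/s9',im=im,d=d)
c=cloud('side',d);h=c[...,2]
dz=140
hsv=cv2.cvtColor(im,cv2.COLOR_RGB2HSV);mb=cv2.inRange(hsv,(4,90,30),(20,255,255))>0
k,l,st,ce=cv2.connectedComponentsWithStats((mb&(d>0)&(np.hypot(c[...,0]-560,c[...,1]+117)<120)).astype(np.uint8))
for i in range(1,k):
    if st[i,4]>40: print(ce[i],st[i,4],c[l==i].mean(0).round(1),'ztop',np.percentile(h[l==i],98).round(1))
im,d=optics.grab_frame('wrist');c=cloud('wrist',d,s);h=c[...,2]; save('w10',im)
mb=cv2.inRange(cv2.cvtColor(im,cv2.COLOR_RGB2HSV),(4,90,20),(20,255,255))>0
k,l,st,ce=cv2.connectedComponentsWithStats((mb&(d>0)&(np.hypot(c[...,0]-560,c[...,1]+117)<110)&(h>100)).astype(np.uint8))
for i in range(1,k):
    if st[i,4]>60: print('wrist',ce[i],st[i,4],c[l==i].mean(0).round(1),'ztop',np.percentile(h[l==i],98).round(1))
E
```

```text
[ 559.5 -117.   113. ] False err [ 0.38 -0.15  0.45] F [0.6 0.6 0.2] w 44.9 t 31.8917
12.889402615556763 [ 559.66937205 -117.14906373  113.3736372 ] [0.1 0.4 1.4] [-0.01  0.1   0.23]
[ 559.7 -117.1  128.4] False err [-0.11  0.03 -0.07] F [ 0.3 -0.6 -4.4] w 13.2 t 33.0417
[ 559.7 -117.1  253.4] False err [-0.19  0.08 -0.37] F [-0.5 -0.1 -4.4] w 12.9 t 35.275
35.775 13.146492372242152 [ 559.66179115 -117.14942418  253.38123516] [-0.1 -0.6 -4.9] [-0.04  0.03  0.03] [[-0.9178  0.3971 -0.    ]
 [ 0.3971  0.9178 -0.    ]
 [ 0.     -0.     -1.    ]]
[314.47916667 179.1875    ] 48 [ 583.8 -175.7  195.2] ztop 209.5
[353.32732733 204.40840841] 333 [496.2 -76.3 203.4] ztop 222.7
[296.4421365  207.88130564] 337 [618.3 -61.7 203.5] ztop 222.7
wrist [320.26662971 146.78030303] 5412 [492.3 -89.1 215. ] ztop 223.2
wrist [218.33277815 320.38574284] 3002 [ 555.6 -178.9  205.8] ztop 275.3
wrist [421.83883884 320.91091091] 2997 [602. -74. 205.] ztop 221.5
```

View pics/s9.png

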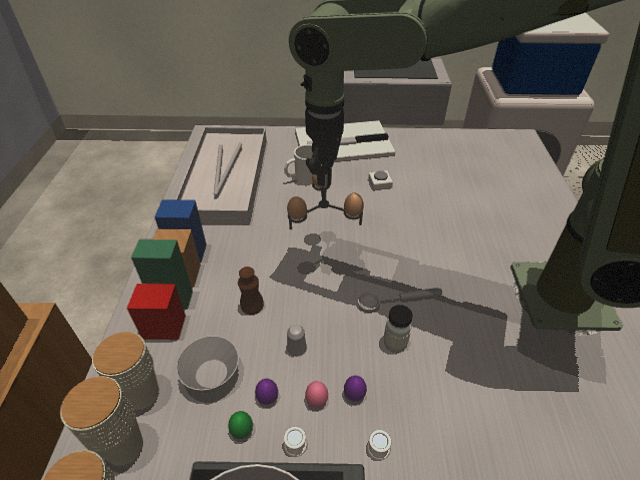

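The rack hangs level in the side view: egg tops at (297,208) and (353,204) are both at z 222.7, and the third egg is behind the post. The load of 4.4–4.9 N fits the rack plus three eggs, the feet are at about 140 mm, and the bystanders look unmoved. Handing in.

```bash
python3 - <<'E'
from h import *
ctrl.hold(.5); s=sensors.read_state(); print(s['t'],s['grip_width'],s['eef_pos'],np.round(s['force'],1)); ctrl.finish_job()
E
```

```text
36.375 12.950228367390197 [ 559.66180416 -117.14756556  253.38122277] [ 0.1 -0.2 -3.7]
the job is handed in; nothing more can be done
```

The two brown eggs now sit in wells 2 and 1. The loaded rack is held by its handle with its feet about 140 mm above the table, and I handed the job in at 36.4 s.

**Last checks**
- **Eggs:** before the lift, all three fitted at z 48.1–48.4 mm (48 expected). Each egg was lowered to light contact and then released. Egg B was let go about 1–2 mm above its final seat and settled in.
- **Lift:** the wrist load was 4.4–4.9 N just after the lift and 3.7 N at hand-in, against about 4.3 N expected; the force reading varies by about 1 N. The grip stayed steady at about 13 mm, and the tool axis was vertical.
- **Level:** the side camera put the tops of two eggs at 222.7 mm each, and the wrist camera gave 223.2 and 221.5 mm.
- **Bystanders:** they looked unmoved in the last side view. I compared them by eye only.

**What disagreed or failed**
- The cameras differed by up to about 4 mm in x. I used the mean of the three and corrected it with close wrist views.
- My first grip on egg A was too high, so I let go and regripped it lower while it was still in its cup.
- The top/side recheck of the handle failed because the arm blocked the view. I used a closer wrist view instead.
- The third egg's top could not be measured reliably after the lift: the wrist value of 275 mm was corrupted, probably by the dark parts of the gripper, and the side view of it was mostly hidden.

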